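# Open the brass-nut hopper

### The arm

A 6-joint arm with a two-finger parallel gripper is mounted at the origin on the work surface. World frame = base frame: x ahead of the robot, y to its left, z up, the work surface at z = 0. Lengths are in m, angles in degrees, forces in N, time in s.
With the tool pointing down it reaches from about 0.375 to 0.75 m from the base axis. Payload 9 kg.
Tool frame: the origin (TCP) lies midway between the tips of the shut fingers; the grasp point (between the pads) lies behind it (arm.grip_point_offset is the y of the grasp point in the tool frame, in m); y points along the fingers, z is the direction in which the jaws open and shut, and the axes are right-handed (so a half turn about y gives the same grasp; the last joint's range is limited). The gripper opens to 85 mm and grips with 20 to 120 N. Pads are 22 mm wide; open, the fingers measure 114 mm over their backs; the gripper's body (76 mm by 85 mm) begins 54 mm behind the grasp point. The pads swing forward as they close: fully open they stand 13 mm farther back than shut.
Start: joints at [-78.249, 5.964, 5.575, 89.605, 0, 77.527], TCP at [0.246, -0.547, 0.231] pointing down, gripper open.
Joint ranges: [-171.21, 171.21], [-48.23, 106.86], [-62.78, 66.21], [-105.2, 120.99], [-86.42, 89.51], [-180, 180]. Speed limits (degrees/s): [127.2, 127.2, 147.25, 180, 180, 180].

### API

Orientations are given as a 3x3 rotation matrix whose columns are the frame's x, y, z axes.
In Python, from station import arm, cams gives the robot as it stands. The module is installed in compiled form; this text tells all that it offers.
- The arm moves only by the shell command python3 -m pendant 'ROWS'. ROWS is text: rows parted by semicolons, each of 7 numbers parted by spaces: the shift along the tool's x, y, z in units of 0.05 m (1.0 is 0.05 m), then the turn, a rotation vector about the tool's x, y, z in units of 5 degrees (1.0 is 5 degrees), then the opening, from -1 (shut) to 1 (fully open). A call has 1 to 5 rows; each row shifts and turns the commanded pose from where the row before left it, along the tool's axes as they then stand; what a row does not reach is not made up. A row lasts 1/8 s, in which the tool goes at most 62.5 mm and 10.7 degrees, less where a joint would pass 70% of its speed; a pose out of reach is approached as far as the arm can. A call with a number of a shift or a turn outside -1 to 1 is refused whole. A call with a gripper value outside its range is refused whole. The fingers move at their own pace and stop on an object; the grip force is fixed at half the most. Time passes only in rows, so rows that do not move let the fingers close. It gives the time, the measured TCP pose, the force and the opening at its end, in the units of the state.
- arm.read_state(): the state, without advancing time (a new reading comes with each control period).
- cams.capture(name): name is "scene" or "top"; returns a dict with "frame" (384x512x3 uint8, red, green, blue), "K" (3x3 intrinsics, pixels), "R" (3x3) and "t" (3): a world point X has camera coordinates R X + t. Camera axes: x right, y down, z forward; pixel columns grow to the right and rows downward; lengths in m; the calibration is good to about 2 mm. A picture is of the moment at which its call begins. There is no depth.
- arm.sign_off(): hands the job in, once; it reports no verdict.
The state is a dict: "time_s": time; "joints": joint angles; "joint_velocities": joint speeds; "joint_efforts": joint torques, N m; "ee_pos": TCP position; "ee_rot": TCP orientation; "contact_force": force on the tool from outside, world axes, zero at the start; "moment": the same for the moment, N m; "width": opening from 0.0 (shut) to 1.0 (fully open).
Only numpy, scipy, OpenCV 4.12 (cv2) and the standard library are available. Lean on these libraries where they do the work, as an engineer would, in place of code of your own. Each camera call takes 0.05 s, during which the arm holds its last target.

### The job

On this rooftop repair bench, draw out the slide gate of the yellow hopper, the one holding brass flare nuts, until it meets its end stop, so that the chute stands open over its bowl, and let go of the handle. Leave the blue hopper's gate shut and do not push the steel bowl out from under the yellow hopper.

Things in the scene. Friction and masses are not known exactly. Their poses are not given: they have to be found in the camera images.
- brass_handle (a point): Grip point, 110 mm up, of the yellow hopper's gate handle: an upright black block, 16 mm along the gate (x), 26 across (y), 50 tall, its top 20 mm above this point, standing on the end of the steel gate plate (top 29 mm below this point). z is up; the gate draws out level along -x, away from the hopper, whose rim (60 mm higher) is 79 mm off at +x when shut. Nothing else high is near.
- brass_gate (a joint): Travel of the yellow hopper's gate: 0 m is fully shut, 0.080 m is fully out against the two small red end stops on its runners. It starts shut or drawn by up to 0.012 m, slides straight against about 3 N of friction and stays where it is left.
- plug_gate (a joint): Travel of the gate of the blue hopper (dark steel plugs in it), a twin of the yellow one: 0 m shut, 0.080 m fully out; it starts at 0 to 0.012 m.
- brass_bowl: Open steel bowl, 104 mm wide at the rim and 38 mm high, standing loose on the work surface under the yellow hopper's chute between the legs; origin at the centre of its underside. It catches the four brass nuts (22 mm wide, 30 g each) that drop when the gate opens.

How it is judged (in metres and radians):
At the end, for the whole second after the job is handed in: The yellow hopper's gate is drawn out to its end stop at 80 mm (to within 12 mm) and at rest; the blue hopper's gate is still shut (drawn by less than 25 mm) and the bowl under the yellow hopper is within 20 mm of where it stood (value of joint brass_gate above 0.068 m and velocity of joint brass_gate below 0.01 m/s and value of joint plug_gate below 0.025 m and distance of brass_bowl from where it was at the start of the episode below 0.02 m); the robot touches nothing.
It fails at once if the blue hopper's gate is drawn open by 25 mm or more (value of joint plug_gate above 0.025 m).
It fails at once if the bowl under the yellow hopper is pushed 20 mm or more from its place (distance of brass_bowl from where it was at the start of the episode above 0.02 m).
It also fails if it takes over 32 s, if anything falls off the work surface, if the arm or the gripper's body presses on something with over 40 N, if the wrist force passes 120 N, or if a joint passes its speed limit or range.

## Working session

There is one attempt and no reset: what is moved stays moved. The work goes in short steps, Python scripts to look and compute and a shell command to move; the robot and the scene stay as the last step left them, time stands still between calls to the robot, and variables do not carry over. Pictures are saved under pics/ and viewed, and the job is handed in when it is done.

```bash
mkdir -p pics
python3 - <<'E'
from station import arm,cams
import cv2,numpy as np
s=arm.read_state();print(s['time_s'],s['ee_pos'],np.round(s['ee_rot'],3).tolist(),s['width'],arm.grip_point_offset)
for n in("scene","top"):
    c=cams.capture(n);cv2.imwrite(f"pics/{n}0.png",c['frame'][:,:,::-1]);print(n,np.round(c['K'],1).tolist(),np.round(c['R'],4).tolist(),np.round(c['t'],4).tolist())
E
```

```text
0.0 [ 0.2461351  -0.54682932  0.23055345] [[-0.912, -0.0, 0.41], [-0.41, 0.001, -0.912], [-0.0, -1.0, -0.001]] 0.9993220934095378 -0.0187
scene [[460.7, 0.0, 255.8], [0.0, 460.7, 192.8], [0.0, 0.0, 1.0]] [[-0.3505, 0.9363, -0.021], [0.6205, 0.2154, -0.7541], [-0.7015, -0.2773, -0.6564]] [0.2363, -0.3495, 1.4255]
top [[445.2, 0.0, 253.7], [0.0, 445.2, 195.4], [0.0, 0.0, 1.0]] [[0.0175, -0.9998, -0.0067], [-0.9889, -0.0164, -0.1474], [0.1473, 0.0093, -0.9891]] [-0.0237, 0.6783, 1.002]
```

View pics/scene0.png

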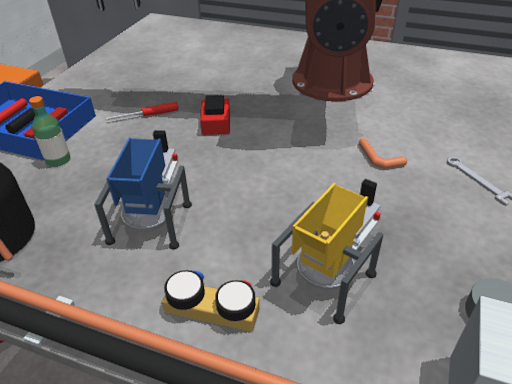

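View pics/top0.png

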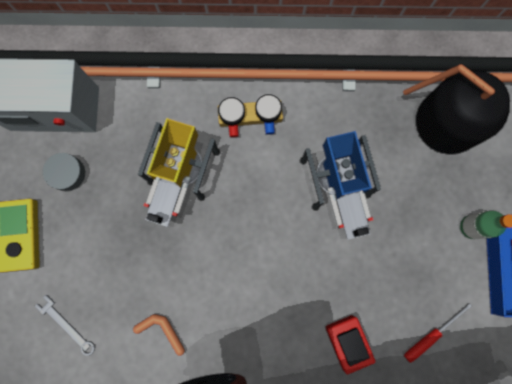

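Run:
```python
import cv2,numpy as np
a=cv2.imread('pics/top0.png')[110:240,120:240];b=cv2.imread('pics/scene0.png')[160:330,250:400]
a=cv2.resize(a,None,fx=4,fy=4,interpolation=cv2.INTER_CUBIC);b=cv2.resize(b,None,fx=3,fy=3,interpolation=cv2.INTER_CUBIC)
a=cv2.resize(a,(380,412)) if 0 else a[:, :]
o=np.zeros((600,800,3),np.uint8);h=cv2.resize(a,(400,433));o[:433,:400]=h;g=cv2.resize(b,(400,453));o[:453,400:]=g
cv2.imwrite('pics/z0.png',o)
```

```text
(no output)
```

View pics/z0.png

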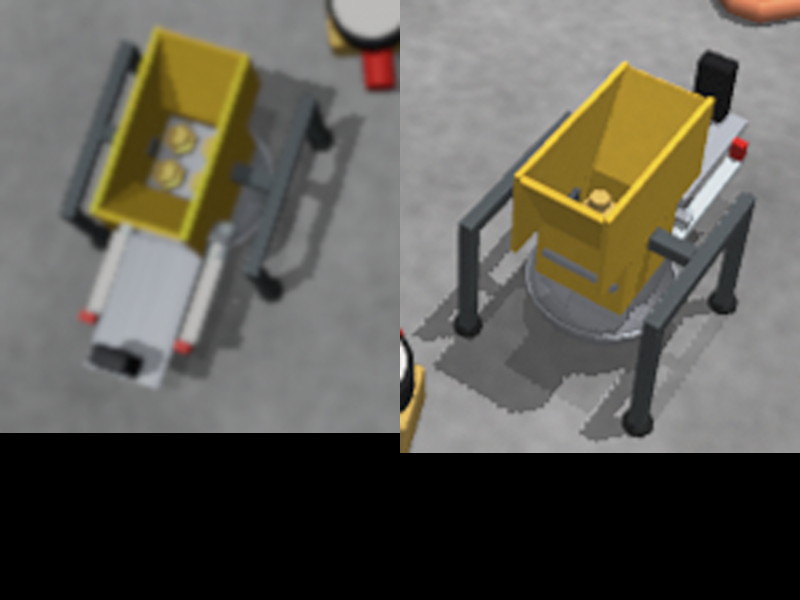

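```bash
cat > h.py <<'E'
import cv2,numpy as np
from station import arm,cams
def ray(c,uv,z):
    d=c['R'].T@np.linalg.inv(c['K'])@np.array([uv[0],uv[1],1.]);o=-c['R'].T@c['t']
    return o+d*(z-o[2])/d[2]
def proj(c,X):
    p=c['K']@(c['R']@np.asarray(X)+c['t']);return p[:2]/p[2]
E
python3 - <<'E'
from h import *
np.set_printoptions(precision=4,suppress=True)
T=cams.capture('top');S=cams.capture('scene')
rim=[ray(T,(120+x/3.333,110+y/3.333),.170) for x,y in((157,30),(247,58),(185,235),(95,210))]
for r in rim:print(r)
for a,b in((0,3),(1,2)):
    d=rim[b]-rim[a];print('dir',np.degrees(np.arctan2(d[1],d[0])),np.linalg.norm(d))
rs=[ray(S,(250+x/2.667,160+y/2.667),.170) for x,y in((625,65),(713,100),(610,220),(517,178))]
for r in rs:print('S',r)
for a,b in((0,3),(1,2)):
    d=rs[a]-rs[b];print('dir',np.degrees(np.arctan2(d[1],d[0])),np.linalg.norm(d))
for n,c,(x0,y0,x1,y1) in(('T',T,(140,200,180,230)),('S',S,(355,175,380,208))):
    g=c['frame'].max(2)[y0:y1,x0:x1];m=(g<60).astype(np.uint8)
    k,l,st,ce=cv2.connectedComponentsWithStats(m);i=1+st[1:,4].argmax();print(n,st[i],ce[i])
    ys,xs=np.where(l==i);pts=np.c_[xs+x0,ys+y0].astype(np.float32)
    r=cv2.minAreaRect(pts);print(r,cv2.boxPoints(r).tolist())
    uv=pts.mean(0);print(uv,ray(c,uv,.110),ray(c,uv,.105))
print(ray(S,(250+717/2.667,160+58/2.667),.130))
# red stops
for n,c,(x0,y0,x1,y1) in(('T',T,(135,195,190,225)),('S',S,(360,200,390,230))):
    f=c['frame'][y0:y1,x0:x1].astype(int);m=((f[...,0]>f[...,1]*1.8)&(f[...,0]>80)).astype(np.uint8)
    k,l,st,ce=cv2.connectedComponentsWithStats(m)
    for i in range(1,k):
        if st[i,4]>3:print(n,st[i,4],ce[i]+[x0,y0],ray(c,ce[i]+[x0,y0],.08))
E
```

```text
[0.8236 0.1759 0.17  ]
[0.8058 0.1171 0.17  ]
[0.6896 0.1519 0.17  ]
[0.7048 0.2097 0.17  ]
dir 164.1008958640093 0.12352158940802538
dir 163.29486710765926 0.12128858596174423
S [0.6108 0.3917 0.17  ]
S [0.6287 0.4418 0.17  ]
S [0.7542 0.3844 0.17  ]
S [0.7372 0.3344 0.17  ]
dir 155.60404868428745 0.1388077022462305
dir 155.4031965169695 0.13806704892195704
T [ 9 14 14  9 58] [16.3966 17.6379]
((155.10000610351562, 217.70001220703125), (13.914020538330078, 5.692099571228027), 18.434947967529297) [[147.60000610351562, 218.20001220703125], [149.39999389648438, 212.80001831054688], [162.60000610351562, 217.20001220703125], [160.80001831054688, 222.60000610351562]]
[156.3965 217.6379] [0.6163 0.202  0.11  ] [0.6167 0.2031 0.105 ]
S [  6   5  16  26 257] [13.4086 15.393 ]
((367.30767822265625, 192.4615478515625), (14.120360374450684, 24.318397521972656), 11.309932708740234) [[358.0, 203.00001525878906], [362.76922607421875, 179.1538543701172], [376.6153564453125, 181.92308044433594], [371.84613037109375, 205.7692413330078]]
[368.4086 190.393 ] [0.6178 0.2066 0.11  ] [0.6118 0.2063 0.105 ]
[0.5283 0.4616 0.13  ]
T 11 [145.9091 204.8182] [0.6482 0.2344 0.08  ]
T 12 [174.5833 214.0833] [0.6279 0.1676 0.08  ]
S 42 [376.5476 215.4286] [0.6477 0.2312 0.08  ]
```

The yellow hopper is on the left in the top view. Its handle is at about px (156,217) there and (368,190) in the scene view, which puts it near (0.615, 0.205). The gate draws out along about 163.5°. I'll turn the tool first.

```bash
python3 -m pendant '0 0 0 0 -1 0 1;0 0 0 0 -1 0 1;0 0 0 0 -1 0 1;0 0 0 0 -1 0 1;0 0 0 0 -1 0 1'
python3 - <<'E'
from h import *
np.set_printoptions(precision=4,suppress=True)
s=arm.read_state();print(s['joints'],s['ee_rot'])
T=cams.capture('top');S=cams.capture('scene')
rs=[ray(S,(250+(x-400)/2.667,160+y/2.667),.170) for x,y in((625,65),(713,100),(610,220),(517,178))]
for r in rs:print('S',r)
for a,b in((0,3),(1,2)):
    d=rs[a]-rs[b];print('dir',np.degrees(np.arctan2(d[1],d[0])),np.linalg.norm(d))
print(ray(S,(250+317/2.667,160+58/2.667),.130))
u=np.array([np.cos(np.radians(163.5)),np.sin(np.radians(163.5)),0]);v=np.array([u[1],-u[0],0])
for hc in((.615,.205,.105),(.613,.2055,.105)):
  for n,c in(('T',T),('S',S)):
    P=np.array([proj(c,np.array(hc)+a*u*.008+b*v*.013+[0,0,e*.025]) for a in(-1,1) for b in(-1,1) for e in(-1,1)]);print(n,P.min(0),P.max(0))
for n,c,(x0,y0,x1,y1) in(('T',T,(140,200,180,230)),('S',S,(355,175,380,208))):
    print((c['frame'].max(2)[y0:y1,x0:x1])[8:25] if n=='T' else '')
E
```

```text
time_s: 0.82
ee_pos: [0.2462, -0.5471, 0.2311]
ee_rot: [[-0.651, -0.0, 0.759], [-0.759, 0.0, -0.651], [-0.0, -1.0, -0.0]]
contact_force: [-0.1, 0.1, -0.2]
width: 1.0
[-78.2503   5.9728   5.5607  89.6058  -0.0011  52.3621] [[-0.6509 -0.0001  0.7591]
 [-0.7591  0.0003 -0.6509]
 [-0.0002 -1.     -0.0003]]
S [0.6931 0.154  0.17  ]
S [0.7083 0.2127 0.17  ]
S [0.8273 0.177  0.17  ]
S [0.813  0.1186 0.17  ]
dir 163.54836602756538 0.12495209093316148
dir 163.26563533641007 0.12422704737657406
[0.6172 0.2046 0.13  ]
T [146.0556 212.0037] [164.5173 224.5052]
S [357.5719 176.29  ] [377.6998 206.1262]
T [145.7765 212.9151] [164.2573 225.3789]
S [358.034 175.71 ] [378.1511 205.5105]
[[120 120 118 116 115 113 114 115 128 158 174 180 180 181 181 181 181 182
  183 184 182 182 183 183 184 184 185 184 185 184 183 180 171 139 126 164
  183 187 183 163]
 [121 120 118 117 115 114 116 121 143 168 178 181 181 181 182 181 182 182
  183 184 183 182 183 184 184 184 184 184 185 184 182 179 166 133 134 171
  185 187 180 147]
 [121 119 118 117 115 116 117 128 156 174 180 181 181 181 181 181 182 182
  182 182 181
[... 1718 characters left out ...]
  67  67  72
   78  81  81  82]
 [115 115 116 116 116 116 120 124 124 120 120 119 104  89  86  74  55  37
   22  11  16  50  95 121 132 143 152 162 157 128 104  96  88  80  76  79
   82  84  83  83]
 [115 115 114 114 115 115 116 116 116 118 119 120 120 120 120 107  98  84
   60  41  43  85 129 146 155 168 175 173 155 125 108 104 102  99  94  94
   95  90  87  86]
 [116 115 114 114 115 115 116 115 116 116 116 118 119 120 121 126 133 123
  104  90  95 130 162 175 178 182 180 171 142 115 107 107 107 108 113 116
  115 108 101 100]
 [116 114 113 113 113 114 115 115 116 117 117 118 117 117 117 120 126 125
  124 126 132 154 170 178 181 182 178 163 131 109 106 108 109 112 119 123
  125 124 122 121]]
```

```bash
python3 -m pendant '0 0 0 0 -1 0 1;0 0 0 0 -1 0 1;0 0 0 0 -1 0 1;0 0 0 0 -1 0 1;0 0 0 0 -1 0 1' >/dev/null
python3 -m pendant '0 0 0 0 -1 0 1;0 0 0 0 -1 0 1;0 0 0 0 -1 0 1;0 0 0 0 -1 0 1;0 0 0 0 -1 0 1' >/dev/null
python3 -m pendant '0 0 0 0 -1 0 1;0 0 0 0 -1 0 1;0 0 0 0 -1 0 1;0 0 0 0 -1 0 1;0 0 0 0 -1 0 1' >/dev/null
python3 -m pendant '0 0 0 0 -1 0 1;0 0 0 0 -1 0 1;0 0 0 0 -1 0 1;0 0 0 0 -1 0 1;0 0 0 0 -1 0 1' >/dev/null
python3 -m pendant '0 0 0 0 -1 0 1;0 0 0 0 -1 0 1;0 0 0 0 -0.8 0 1'
cat > d.py <<'E'
from h import *
import sys
s=arm.read_state();R=np.array(s['ee_rot']);g=np.array([float(a) for a in sys.argv[1:4]])
print('joints',np.round(s['joints'],1),'pos',np.round(s['ee_pos'],4),'zyaw',np.degrees(np.arctan2(R[1,2],R[0,2])),'F',np.round(s['contact_force'],1))
print('tool units to go',np.round(R.T@(g-s['ee_pos'])/.05,3))
E
python3 d.py .617 .204 .215
```

```text
time_s: 3.8
ee_pos: [0.2462, -0.5472, 0.2312]
ee_rot: [[0.957, -0.0, 0.288], [-0.288, 0.0, 0.957], [-0.0, -1.0, 0.0]]
contact_force: [0.3, 0.6, -0.3]
width: 1.002
joints [-78.3   6.    5.6  89.6  -0.  -61.5] pos [ 0.2462 -0.5472  0.2312] zyaw 73.23372090248108 F [ 0.3  0.6 -0.3]
tool units to go [ 2.768  0.325 16.524]
```

```bash
python3 -m pendant '0.14 0 0.8 0 0 0 1;0.14 0 0.8 0 0 0 1;0.14 0 0.8 0 0 0 1;0.14 0 0.8 0 0 0 1;0.14 0 0.8 0 0 0 1'
python3 -m pendant '0.14 0 0.8 0 0 0 1;0.14 0 0.8 0 0 0 1;0.14 0 0.8 0 0 0 1;0.14 0 0.8 0 0 0 1;0.14 0 0.8 0 0 0 1' >/dev/null
python3 -m pendant '0.14 0 0.8 0 0 0 1;0.14 0 0.8 0 0 0 1;0.14 0 0.8 0 0 0 1;0.14 0 0.8 0 0 0 1;0.14 0 0.8 0 0 0 1'
python3 d.py .617 .204 .215
```

```text
time_s: 4.42
ee_pos: [0.3378, -0.3646, 0.2313]
ee_rot: [[0.957, 0.0, 0.291], [-0.291, -0.0, 0.957], [0.0, -1.0, -0.0]]
contact_force: [0.3, 0.3, 0.5]
width: 1.005
time_s: 5.68
ee_pos: [0.5204, -0.0017, 0.2313]
ee_rot: [[0.957, 0.0, 0.291], [-0.291, -0.0, 0.957], [0.0, -1.0, -0.0]]
contact_force: [0.6, -0.6, 0.3]
width: 0.999
joints [-14.6  -8.   -8.2  89.7  -0.    2.3] pos [ 0.5204 -0.0017  0.2313] zyaw 73.09335605327043 F [ 0.6 -0.6  0.3]
tool units to go [0.652 0.325 4.498]
```

```bash
python3 -m pendant '0.14 0 0.8 0 -0.1 0 1;0.14 0 0.8 0 0 0 1;0.14 0 0.8 0 0 0 1;0.14 0 0.8 0 0 0 1;0.05 0 0.5 0 0 0 1' >/dev/null
python3 -m pendant '0 0 0 0 0 0 1;0 0 0 0 0 0 1'
python3 d.py .617 .204 .096
python3 - <<'E'
from h import *
for n in('top','scene'):
    c=cams.capture(n)['frame'][:,:,::-1];cv2.imwrite(f'pics/{n}1.png',c)
a=cv2.resize(cv2.imread('pics/top1.png')[110:260,90:240],(400,400));b=cv2.resize(cv2.imread('pics/scene1.png')[110:280,260:430],(400,400));cv2.imwrite('pics/z1.png',np.hstack([a,b]))
E
```

```text
time_s: 6.55
ee_pos: [0.6011, 0.1653, 0.2311]
ee_rot: [[0.96, -0.0, 0.281], [-0.281, -0.0, 0.96], [-0.0, -1.0, -0.0]]
contact_force: [-0.4, -0.1, -1.2]
width: 0.998
joints [ 3.4 10.2 10.1 90.  -0.  19.7] pos [0.6011 0.1653 0.2311] zyaw 73.66436233297331 F [-0.4 -0.1 -1.2]
tool units to go [0.088 2.702 0.833]
```

View pics/z1.png

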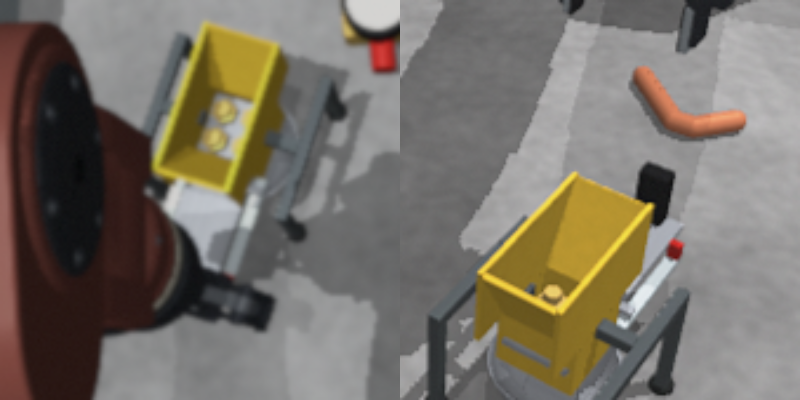

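The fingers hang above the gate, short of the handle by 0.83 unit along tool z. I'll move over it and then descend.

```bash
python3 -m pendant '0.09 0 0.43 0 0 0 1;0 0 0.4 0 0 0 1;0 0 0 0 0 0 1;0 0.5 0 0 0 0 1;0 0.5 0 0 0 0 1' 
python3 -m pendant '0 0.5 0 0 0 0 1;0 0.5 0 0 0 0 1;0 0 0 0 0 0 1'
python3 d.py .617 .204 .096
python3 - <<'E'
from h import *
for n in('top','scene'):
    c=cams.capture(n)['frame'][:,:,::-1];cv2.imwrite(f'pics/{n}2.png',c)
a=cv2.resize(cv2.imread('pics/top2.png')[110:260,90:240],(400,400));b=cv2.resize(cv2.imread('pics/scene2.png')[140:240,320:420],(400,400));cv2.imwrite('pics/z2.png',np.hstack([a,b]))
E
```

```text
time_s: 7.28
ee_pos: [0.6174, 0.2032, 0.1811]
ee_rot: [[0.96, 0.001, 0.281], [-0.281, -0.0, 0.96], [0.001, -1.0, -0.0]]
contact_force: [-0.0, -0.2, -0.4]
width: 0.999
time_s: 7.65
ee_pos: [0.6158, 0.2032, 0.1293]
ee_rot: [[0.96, -0.004, 0.281], [-0.281, -0.001, 0.96], [-0.003, -1.0, -0.002]]
contact_force: [0.5, 0.1, 0.6]
width: 1.001
joints [ 6.7 15.   5.  80.2 -0.  23.1] pos [0.6158 0.2032 0.1293] zyaw 73.65558760692538 F [0.5 0.1 0.6]
tool units to go [0.021 0.666 0.024]
```

View pics/z2.png

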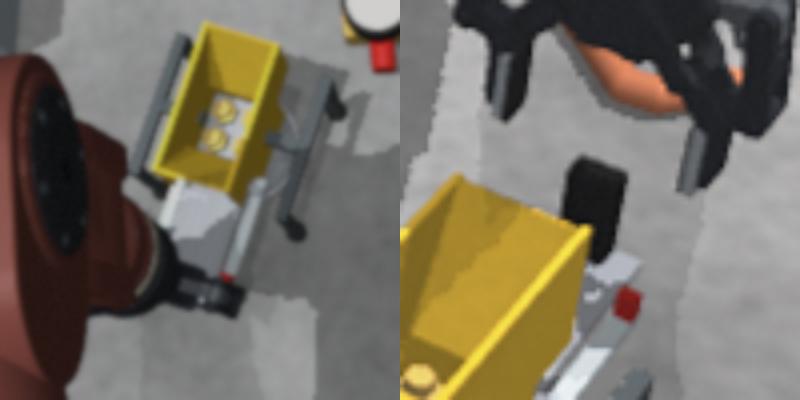

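The fingers straddle the handle: tips at zoom (500,115) and (690,190), handle top at (595,165). Next: lower, shut, check.

```bash
python3 -m pendant '0.02 0.33 0.02 0 0 0 1;0 0.33 0 0 0 0 1;0 0 0 0 0 0 1' 
python3 -m pendant '0 0 0 0 0 0 -1;0 0 0 0 0 0 -1;0 0 0 0 0 0 -1;0 0 0 0 0 0 -1' 
python3 -m pendant '0 0 0 0 0 0 -1;0 0 0 0 0 0 -1' 
python3 d.py .617 .204 .096
python3 - <<'E'
from h import *
for n in('top','scene'):
    c=cams.capture(n)['frame'][:,:,::-1];cv2.imwrite(f'pics/{n}3.png',c)
a=cv2.resize(cv2.imread('pics/top3.png')[110:260,90:240],(400,400));b=cv2.resize(cv2.imread('pics/scene3.png')[140:240,320:420],(400,400));cv2.imwrite('pics/z3.png',np.hstack([a,b]))
E
```

```text
time_s: 8.12
ee_pos: [0.6172, 0.2049, 0.0959]
ee_rot: [[0.96, -0.003, 0.28], [-0.28, -0.001, 0.96], [-0.003, -1.0, -0.001]]
contact_force: [-0.1, 1.3, -0.5]
width: 1.0
time_s: 8.62
ee_pos: [0.6186, 0.2041, 0.099]
ee_rot: [[0.96, 0.0, 0.281], [-0.281, -0.002, 0.96], [0.001, -1.0, -0.002]]
contact_force: [-3.1, -6.0, 5.6]
width: 0.296
time_s: 8.88
ee_pos: [0.6186, 0.2041, 0.099]
ee_rot: [[0.96, 0.0, 0.281], [-0.281, -0.002, 0.96], [0.001, -1.0, -0.002]]
contact_force: [-4.1, -4.7, 4.0]
width: 0.293
joints [ 6.8 15.8  2.8 77.  -0.1 23.1] pos [0.6186 0.2041 0.099 ] zyaw 73.69127842351071 F [-4.1 -4.7  4. ]
tool units to go [-0.03   0.06  -0.012]
```

View pics/z3.png

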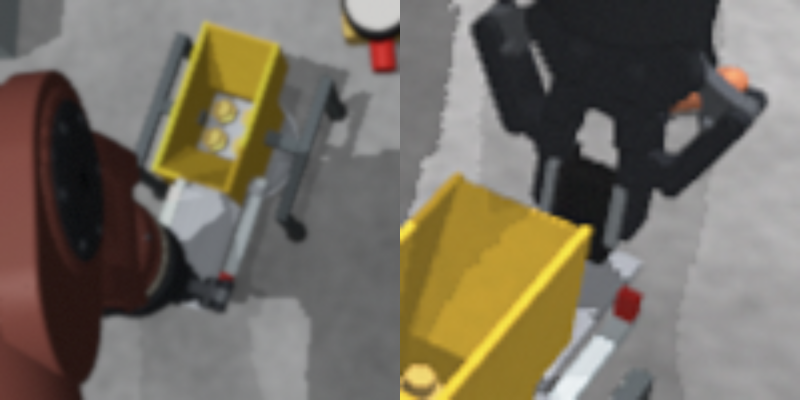

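The handle is gripped: the opening of 0.293 × 85 mm ≈ 25 mm matches the 26 mm block. Now I'll draw the gate along tool −x.

```bash
python3 -m pendant '-0.1 0 0 0 0 0 -1;-0.2 0 0 0 0 0 -1;-0.2 0 0 0 0 0 -1;-0.2 0 0 0 0 0 -1;-0.2 0 0 0 0 0 -1'
python3 -m pendant '-0.2 0 0 0 0 0 -1;-0.1 0 0 0 0 0 -1;-0.1 0 0 0 0 0 -1;0 0 0 0 0 0 -1'
```

```text
time_s: 9.6
ee_pos: [0.5761, 0.2166, 0.099]
ee_rot: [[0.96, 0.002, 0.281], [-0.281, -0.002, 0.96], [0.003, -1.0, -0.001]]
contact_force: [1.8, -6.6, 1.5]
width: 0.294
time_s: 10.1
ee_pos: [0.5562, 0.2224, 0.099]
ee_rot: [[0.96, 0.001, 0.281], [-0.281, -0.002, 0.96], [0.001, -1.0, -0.002]]
contact_force: [-2.6, -5.4, 5.0]
width: 0.293
```

```bash
python3 -m pendant '-0.08 0 0 0 0 0 -1;-0.06 0 0 0 0 0 -1;0 0 0 0 0 0 -1'
python3 -m pendant '-0.06 0 0 0 0 0 -1;-0.06 0 0 0 0 0 -1;0 0 0 0 0 0 -1'
```

```text
time_s: 10.48
ee_pos: [0.5498, 0.2243, 0.099]
ee_rot: [[0.96, 0.001, 0.281], [-0.281, -0.002, 0.96], [0.002, -1.0, -0.002]]
contact_force: [-0.8, -6.6, 3.4]
width: 0.296
time_s: 10.85
ee_pos: [0.5455, 0.2256, 0.0991]
ee_rot: [[0.96, 0.004, 0.281], [-0.281, -0.003, 0.96], [0.004, -1.0, -0.001]]
contact_force: [7.4, -7.4, -1.5]
width: 0.298
```

```bash
python3 -m pendant '-0.06 0 0 0 0 0 -1;0 0 0 0 0 0 -1;0 0 0 0 0 0 -1'
python3 - <<'E'
from h import *
for n in('top','scene'):
    c=cams.capture(n)['frame'][:,:,::-1];cv2.imwrite(f'pics/{n}4.png',c)
a=cv2.resize(cv2.imread('pics/top4.png')[110:260,90:240],(400,400));b=cv2.resize(cv2.imread('pics/scene4.png')[140:330,250:440],(400,400));cv2.imwrite('pics/z4.png',np.hstack([a,b]))
E
```

```text
time_s: 11.22
ee_pos: [0.5455, 0.2255, 0.0991]
ee_rot: [[0.959, 0.009, 0.283], [-0.283, -0.004, 0.959], [0.01, -1.0, -0.001]]
contact_force: [22.9, -9.0, -10.4]
width: 0.294
```

View pics/z4.png

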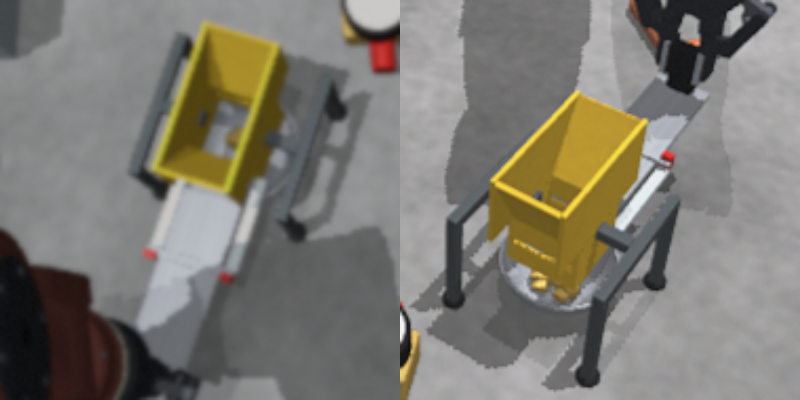

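The gate is against its stop: the force rises to 23 N with no further motion. The nuts lie in the bowl, near zoom (540,285). I'll ease the pull, open, and rise.

```bash
python3 -m pendant '0.06 0 0 0 0 0 -1;0 0 0 0 0 0 1;0 0 0 0 0 0 1;0 0 0 0 0 0 1;0 0 0 0 0 0 1'
python3 -m pendant '0 0 0 0 0 0 1;0 0 0 0 0 0 1;0 -0.3 0 0 0 0 1;0 -0.5 0 0 0 0 1'
python3 -m pendant '0 -0.7 0 0 0 0 1;0 -0.8 0 0 0 0 1;-0.6 0 0 0 0 0 1;0 0 0 0 0 0 1;0 0 0 0 0 0 1'
python3 - <<'E'
from h import *
for n in('top','scene'):
    c=cams.capture(n)['frame'][:,:,::-1];cv2.imwrite(f'pics/{n}5.png',c)
print(np.abs(arm.read_state()['joint_velocities']).max())
E
```

```text
time_s: 11.95
ee_pos: [0.5435, 0.2271, 0.0983]
ee_rot: [[0.96, -0.0, 0.28], [-0.28, -0.0, 0.96], [-0.0, -1.0, -0.0]]
contact_force: [0.4, -0.5, 0.1]
width: 1.0
time_s: 12.45
ee_pos: [0.5432, 0.2269, 0.1389]
ee_rot: [[0.96, -0.001, 0.28], [-0.28, -0.0, 0.96], [-0.001, -1.0, -0.001]]
contact_force: [0.7, -0.0, -0.7]
width: 0.999
time_s: 13.08
ee_pos: [0.5152, 0.2353, 0.2136]
ee_rot: [[0.96, 0.001, 0.28], [-0.28, -0.0, 0.96], [0.001, -1.0, 0.0]]
contact_force: [0.7, 0.7, 0.2]
width: 1.005
0.24916318352738107
```

View pics/scene5.png

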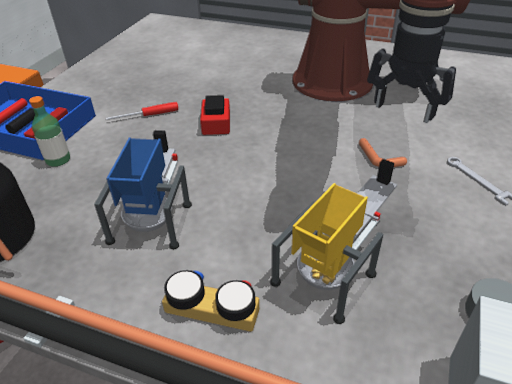

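View pics/top5.png

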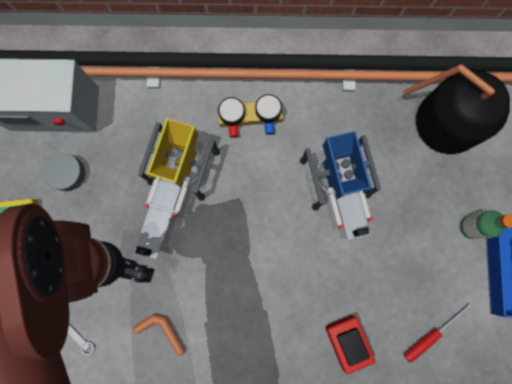

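The gate is out (handle now at scene px (386,172) and top px (146,250)). The blue gate and the bowl look unchanged, and the gripper is clear. I'll check the travel numerically, then hand in.

Run:
```python
from h import *
S=cams.capture('scene')
def blob(f,x0,y0,x1,y1):
    m=(f.max(2)[y0:y1,x0:x1]<60).astype(np.uint8);k,l,st,ce=cv2.connectedComponentsWithStats(m);i=1+st[1:,4].argmax();return ce[i]+[x0,y0]
f0=cv2.imread('pics/scene0.png');f1=S['frame']
a=ray(S,blob(f0,355,175,380,208),.105);b=ray(S,blob(f1,374,156,398,188),.105);print('yellow travel',np.linalg.norm(b-a))
a=ray(S,blob(f0,150,125,170,152),.105);b=ray(S,blob(f1,150,125,170,152),.105);print('blue',np.linalg.norm(b-a))
arm.sign_off()
```

```text
yellow travel 0.07038400058864029
blue 0.0
the job is handed in; nothing more can be done
```

I drew the yellow hopper's gate out until it met its end stop, opened the gripper, lifted clear and handed the job in. The clock read 13.1 s at the last move, against the 32 s limit.

- **End stop:** the wrist force rose to about 23 N while the tool stopped moving. The tool had travelled about 76 mm with the handle gripped.
- **Disagreement:** a rough measure of the handle in the scene images gave about 70 mm of travel. I put the 6 mm difference down to coarse pixel measurement, partly because the hopper hides some of the handle in the first picture. I did not check this further. I read the force as confirming the stop.
- **Blue gate:** its handle had not moved between the first and last pictures.
- **Bowl and nuts:** the bowl looked to be in its place under the chute, judged by eye and not measured. The nuts I could see had dropped into it; I did not count all four.
- **Gripper:** it stood open and well clear, with the measured force near zero.

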